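# Lay out the kitchen tray round the beaker

### The arm

A 6-joint arm with a two-finger parallel gripper is mounted at the origin on a cart in front of the work surface, level with it; the furniture and walls round the work are solid. World frame = base frame: x ahead of the robot, y to its left, z up, the work surface at z = 0. Lengths are in mm, angles in rad, forces in N, time in s.
With the tool pointing down it reaches from about 275 to 750 mm from the base axis. Payload 10.2 kg.
Tool frame: the origin (TCP) lies at the very end of the fingers, on their centre line; the grasp point (between the pads) lies 19 mm behind it; z points along the fingers, y is the line along which they close (so a half turn about z gives the same grasp; the last joint's range is limited). The gripper opens to 85 mm and grips with 20 to 120 N. Pads are 22 mm wide; open, the fingers measure 114 mm over their backs; the gripper's body (76 mm by 85 mm) begins 54 mm behind the grasp point. The pads swing forward as they close: fully open they stand 13 mm farther back than shut.
Start: joints at [1.01, 0.313, 1.498, -0, 1.331, -0.223], TCP at [174.004, 495.332, 231.294] pointing down, gripper open.
Joint ranges: [-2.94, 2.94], [-0.97, 2.17], [0.19, 2.56], [-1.23, 4.37], [0.02, 3.11], [-2.88, 2.88]. Speed limits (rad/s): [2.39, 2.39, 3.01, 3.14, 3.14, 3.14].

### API

Orientations are given as a unit quaternion [w, x, y, z].
In Python, from rig import * gives the robot as it stands. The module is installed in compiled form; this text tells all that it offers.
- The arm moves only by the shell command python3 -m crank 'ROWS' [FORCE]. ROWS is JSON, a list that holds one entry, the list of rows, each a list of 7 numbers: the shift along the tool's x, y, z in units of 25 mm (1.0 is 25 mm), then the turn, a rotation vector about the tool's x, y, z in units of 8 degrees (1.0 is 8 degrees), then the finger opening in mm, from 0 to 85.4. A call has exactly 8 rows; each row shifts and turns the commanded pose from where the row before left it, along the tool's axes as they then stand; what a row does not reach is not made up. A row lasts 1/10 s, in which the tool goes at most 50 mm and 8.59 degrees, less where a joint would pass 70% of its speed; a pose out of reach is approached as far as the arm can. A call is refused whole if a number of a shift passes 1 or a number of a turn 1, either way. A call with a gripper value outside its range is refused whole. The fingers move at their own pace and stop on an object; FORCE is the grip in N (left out, the last holds). Time passes only in rows, so rows that do not move let the fingers close, or fill a call up. It gives the time, the measured TCP pose, the force, the opening and the grip force at its end, in the units of the state.
- sense(): the state, without advancing time (a new reading comes with each control period).
- capture(name): name is "scene" or "top" or "wrist"; returns the picture (384x512x3 uint8, blue, green, red); there is no depth.
- camera_model(name): a dict with "fx", "fy", "cx", "cy" (pixels), "k1" (the pictures are not rectified: a ray, as slopes to the right and down, at radius r is drawn at 1 + k1 r^2 times it, then the intrinsics apply), "world_from_camera" (4x4, takes a point from camera to world coordinates); the wrist camera has in their place "T_tool_cam" (4x4, takes a point from camera to tool coordinates, whose origin is the TCP and whose axes are the flange's). Camera axes: x right, y up, looking along -z (the intrinsics and any distortion apply to the point x, -y, -z); pixel columns grow to the right and rows downward; lengths in mm; the calibration is good to about 2 mm. A picture is of the moment at which its call begins: read the wrist's pose just before it. camera_model takes no time and is no camera call.
- finish_job(): hands the job in; it is judged then, once.
The state is a dict: "time_s": time; "joints": joint angles; "dq": joint speeds; "tau": joint torques, N m; "eef_pos": TCP position; "ee_rot": TCP orientation; "force": force on the tool from outside, world axes, zero at the start; "wrist_torque": the same for the moment, N m; "grip_width": opening from 0.0 (shut) to 1.0 (fully open); "grip_force": force on a finger pad.
Only numpy, scipy, OpenCV 4.12 (cv2) and the standard library are available. Lean on these libraries where they do the work, as an engineer would, in place of code of your own. Each camera call takes 0.05 s, during which the arm holds its last target. There are 200 camera calls.

### The job

Lay out the oak tray, where the white beaker already stands in the back right quarter as seen from the robot: the food tin in the middle of the front left quarter, the black-lidded jar to its right in the middle of the front right quarter, the garlic bulb behind the tin in the middle of the back left quarter, and the green-lidded spice jar on top of the tin, centred on it. Leave everything upright and let go; do not disturb the beaker, nor the glass and the tea light on the cork mat.

Things in the scene. Friction and masses are not known exactly. Their poses are not given: they have to be found in the camera images.
- tray: Square oak serving tray, 194 x 194 mm, fixed. Origin: centre of its underside, on the worktop; floor 8 mm up, rim 7 mm wide and 14 mm high. A dark inlaid cross divides the floor into four square quarters with middles at x, y = +-45 mm in its frame. +x points to its back (away from the robot), +y to its left; dark bar handles on its front and back sides, 21 mm out.
- cork_mat: Cork mat, 250 mm (its x, front to back) x 180 mm (its y), 3 mm thick, fixed, origin at the centre of its underside. Six things stand on it in three rows of two (rows 85 mm apart along x, columns 92 mm along y), in any order; fingers that close along a diagonal of the mat have the most room.
- food_tin: Unopened food tin with a white and green label and a bare metal top, 58 mm diameter, 72 mm tall, starts on the cork mat; origin at the centre of its underside, z up.
- black_lid_jar: Glass jar with a light orange-brown filling and a wide black screw lid, 63 mm diameter, 94 mm tall, starts on the cork mat; origin at the centre of its underside, z up.
- garlic: Whole pale pink-white garlic bulb, 60 mm across, 59 mm tall to its pointed top, widest about 25 mm above its underside, starts standing on the cork mat; origin at the centre of its underside, z up.
- spice_jar: Slim glass spice jar with a green lid, 46 mm diameter, 106 mm tall, starts on the cork mat; origin at the centre of its underside, z up.
- glass: Bystander: small clear drinking glass, 49 mm diameter, 62 mm tall, on the cork mat, to be left alone; origin at the centre of its underside, z up.
- tea_light: Bystander: tea light in a clear cup, 38 mm diameter, 15 mm tall, on the cork mat, to be left alone; origin at the centre of its underside, z up.
- beaker: Off-white stoneware beaker with a grey foot, 67 mm diameter, 96 mm tall, open at the top. It stands already in the back right quarter of the tray and stays there; origin at the centre of its underside, z up.
Not all that is in view belongs to the job. Leave any purple look-alike of the beaker alone.

How it is judged:
By the outcome, as a careful person would: the job done as asked, in the order asked, and still so for the second after the job is handed in, with the robot touching nothing.
It also fails if it takes over 96 s, if anything falls off the work surface, if the arm or the gripper's body presses on something with over 40 N, if the wrist force passes 120 N, or if a joint passes its speed limit or range.

## Working session

There is one attempt and no reset: what is moved stays moved. The work goes in short steps, Python scripts to look and compute and a shell command to move; the robot and the scene stay as the last step left them, time stands still between calls to the robot, and variables do not carry over. Pictures are saved under pics/ and viewed, at most 14 in all, crops included, and the job is handed in when it is done.

```bash
mkdir -p pics; ls
python3 - <<'E'
from rig import *
import cv2
s=sense();print(s)
for n in("scene","top"):
    cv2.imwrite(f"pics/{n}0.png",capture(n));print(camera_model(n))
print(camera_model("wrist"))
E
```

```text
pics
{'time_s': 0.0, 'joints': array([ 1.00958180e+00,  3.13446869e-01,  1.49844262e+00, -4.44876739e-05,
        1.33101901e+00, -2.23380444e-01]), 'dq': array([-2.88234147e-03, -2.51542532e-05,  1.52851905e-03, -8.20852806e-04,
        2.92796725e-04,  1.22889948e-05]), 'tau': array([-1.17176191e-03, -4.12258458e+01, -2.59744585e+01, -2.35593934e-04,
        4.11848261e-03,  9.16201174e-06]), 'eef_pos': array([173.87540551, 495.08864094, 230.73460268]), 'ee_rot': array([-2.31569320e-04,  1.68109643e-01,  9.85768084e-01, -6.16202150e-04]), 'force': array([ 0.42957573,  0.41128813, -0.72050581]), 'wrist_torque': array([-0.00310172, -0.02854477, -0.00334925]), 'grip_force': 0.0, 'grip_width': 1.001771632065808}
{'fx': 380.8843362277343, 'fy': 380.8843362277343, 'cx': 257.31828124319526, 'cy': 188.489028538767, 'k1': 0.039071396666637455, 'world_from_camera': array([[ 9.12555410e-01,  2.84468826e-01, -2.93802843e-01,
         2.24706110e+02],
       [-4.08676671e-01,  6.60756690e-01, -6.29590323e-01,
        -7.48523573e+02],
       [ 1.50333741e-02,  6.94606423e-01,  7.19232865e-01,
 
[... 393 characters left out ...]
.08235347e-02,
        -1.40209331e+02],
       [ 1.39051585e-02,  1.37466594e-01,  9.90408795e-01,
         1.08686790e+03],
       [ 0.00000000e+00,  0.00000000e+00,  0.00000000e+00,
         1.00000000e+00]])}
{'fx': 333.77104523592703, 'fy': 333.77104523592703, 'cx': 254.93549749108868, 'cy': 188.8470789905201, 'k1': -0.04956616771902812, 'T_tool_cam': array([[-3.59497558e-04,  9.52484308e-01,  3.04587448e-01,
         7.67609185e+01],
       [ 9.99999935e-01,  3.37762779e-04,  1.24049064e-04,
        -5.04968746e-01],
       [ 1.52764843e-05,  3.04587473e-01, -9.52484368e-01,
        -1.43499227e+02],
       [ 0.00000000e+00,  0.00000000e+00,  0.00000000e+00,
         1.00000000e+00]])}
```

View pics/top0.png

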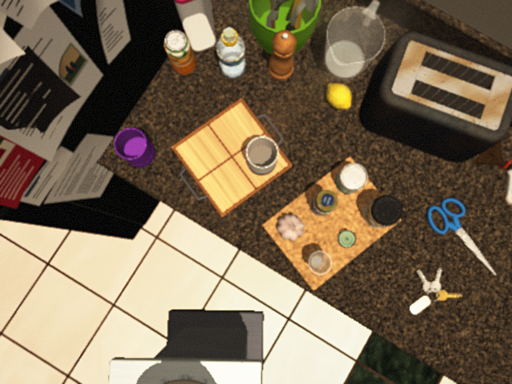

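View pics/scene0.png

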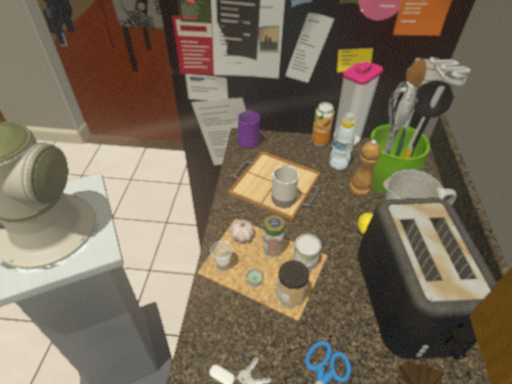

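The top view shows the tray around (232,157) with the beaker at (262,154). On the mat: garlic (290,227), spice jar (325,201), white-topped tin (352,177), black lid (383,210), tea light (347,238), glass (319,262). The purple look-alike is at (134,147). What could be mistaken for the targets: the can (180,50) or the bottle (230,55) for the tin or spice jar, the beaker (262,154) for the tin, and the lemon (339,96) for the garlic. I choose the things on the mat and check them in a close crop.

Run:
```python
import cv2
im=cv2.imread("pics/top0.png")[90:290,165:405]
cv2.imwrite("pics/c1.png",cv2.resize(im,None,fx=3,fy=3,interpolation=cv2.INTER_CUBIC))
im=cv2.imread("pics/scene0.png")[140:320,190:340]
cv2.imwrite("pics/c2.png",cv2.resize(im,None,fx=3.3,fy=3.3,interpolation=cv2.INTER_CUBIC))
```

```text
(no output)
```

View pics/c1.png

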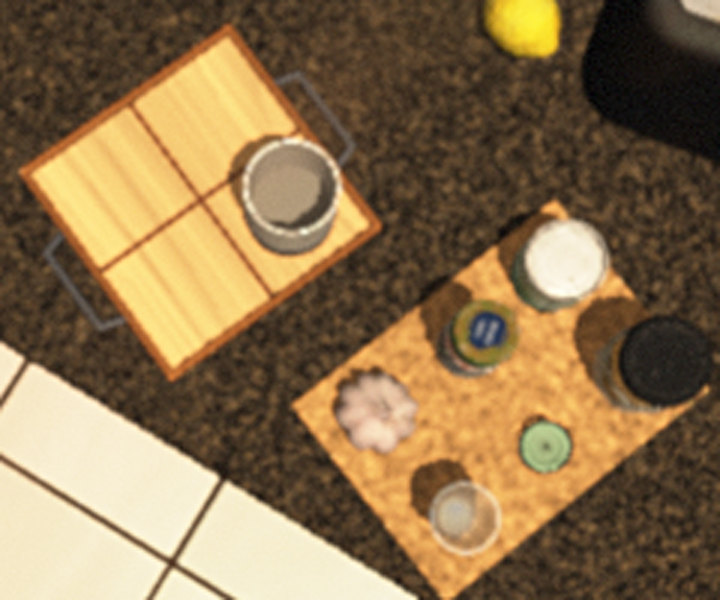

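View pics/c2.png

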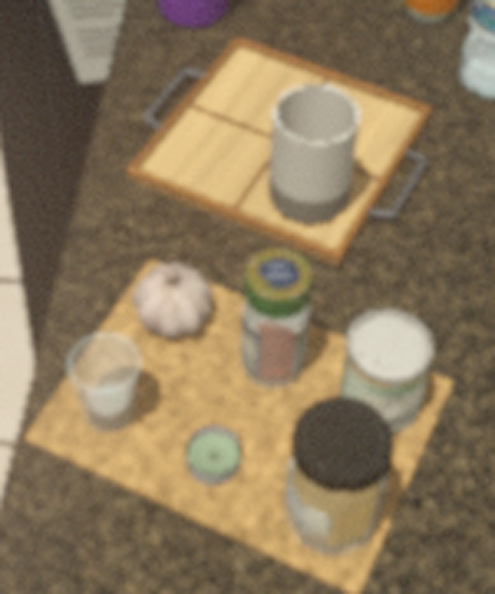

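The crops confirm the identities: tin with bare top at c1 (566,258), black lid (665,361), green-rimmed spice lid (485,333), garlic (375,410). The tray's corners and the inlaid cross are clear too.

```bash
cat > h.py <<'E'
from rig import *
import numpy as np, cv2
from scipy.spatial.transform import Rotation as R
def quat(q): return R.from_quat(np.r_[q[1:],q[0]])
def ray(m,uv,T):
    a=np.array([(uv[0]-m["cx"])/m["fx"],(uv[1]-m["cy"])/m["fy"]]);b=a.copy()
    for _ in range(20): b=a/(1+m["k1"]*(b@b))
    return T[:3,:3]@np.array([b[0],-b[1],-1]),T[:3,3]
def at_z(m,uv,z,T=None):
    d,o=ray(m,uv,m["world_from_camera"] if T is None else T)
    return (o+d*(z-o[2])/d[2])[:2]
def tool_T(s):
    T=np.eye(4);T[:3,:3]=quat(s["ee_rot"]).as_matrix();T[:3,3]=s["eef_pos"];return T
def proj(m,T,p):
    q=np.linalg.inv(T)@np.r_[p,1];b=np.array([q[0],-q[1]])/-q[2]
    b=b*(1+m["k1"]*(b@b));return np.array([m["fx"]*b[0]+m["cx"],m["fy"]*b[1]+m["cy"]])
E
python3 - <<'E'
from h import *
m=camera_model("top");n=camera_model("scene")
c1=lambda x,y:(165+(x+.5)/3-.5,90+(y+.5)/3-.5)
c2=lambda x,y:(190+(x+.5)/3.3-.5,140+(y+.5)/3.3-.5)
def fit(P,Q):
    P=np.array(P,float);Q=np.array(Q);a=P-P.mean(0);b=Q-Q.mean(0)
    th=np.arctan2((a[:,0]*b[:,1]-a[:,1]*b[:,0]).sum(),(a*b).sum());c,s=np.cos(th),np.sin(th)
    Rm=np.array([[c,-s],[s,c]]);t=Q.mean(0)-Rm@P.mean(0)
    print("th",th,"t",t,"res",np.abs(P@Rm.T+t-Q).max(0));return Rm,t
# tray local corners: BL(+,+),FL(-,+),FR(-,-),BR(+,-)
L=[(97,97),(-97,97),(-97,-97),(97,-97)]
fit(L,[at_z(m,c1(*p),14) for p in[(231,27),(22,174),(173,380),(381,227)]])
fit(L,[at_z(n,c2(*p),14) for p in[(432,107),(240,38),(130,170),(338,262)]])
fit([(125,90),(-125,90),(-125,-90)],[at_z(m,c1(*p),3) for p in[(555,203),(293,405),(450,598)]])
fit([(125,90),(-125,90),(-125,-90)],[at_z(n,c2(*p),3) for p in[(452,382),(150,262),(25,438)]])
for k,a,b,z in[("tin",(566,258),(390,345),75),("black",(665,361),(342,443),97),("spice",(485,333),(277,275),109),("garlic",(375,410),(173,300),28),("tea",(546,446),(214,455),16),("glass",(466,518),(105,362),65),("beaker",(292,187),(315,113),104)]:
    print(k,at_z(m,c1(*a),z).round(1),at_z(n,c2(*b),z).round(1))
E
```

```text
th -0.9129326905703553 t [586.84029274 -83.70883439] res [2.79657356 3.41777154]
th -0.9224113440487219 t [589.71474096 -88.44586473] res [2.75422008 3.56824776]
th -0.8820684065112598 t [ 447.80444827 -308.49643166] res [3.09294213 1.15008657]
th -0.882437767699154 t [ 448.76018746 -310.87743127] res [1.30991647 2.05246847]
tin [ 539.6 -340.9] [ 538.9 -345.2]
black [ 467.  -402.9] [ 466.4 -409.7]
spice [ 481.7 -279.9] [ 482.2 -285.3]
garlic [ 434.1 -212.8] [ 433.6 -218.7]
tea [ 411.7 -337.6] [ 412.1 -342.2]
glass [ 359.2 -273.6] [ 361.5 -275.3]
beaker [ 579.  -149.2] [ 579.3 -151.5]
```

```bash
cat > plan.py <<'E'
# work out how far to go: waypoints x,y,z,yaw(deg, of tool y; mod 180) -> rows in tool axes/units
import sys,math
from h import *
s=sense();p=s["eef_pos"];M=quat(s["ee_rot"])
def down(yaw):  # tool z down, tool y at yaw
    y=np.array([math.cos(yaw),math.sin(yaw),0]);z=np.array([0,0,-1.]);return R.from_matrix(np.c_[np.cross(y,z),y,z])
yv=M.as_matrix()[:,1];cur=math.degrees(math.atan2(yv[1],yv[0]))
print("now",p.round(1),"yaw",round(cur,1),"t",round(s["time_s"],1),"F",s["force"].round(1),"w",round(float(s["grip_width"])*85.4,1),"g",round(float(s["grip_force"]),1))
cmdR=M
for a in sys.argv[1:]:
    x,y,z,yw=map(float,a.split(","));T=np.array([x,y,z]);E=down(math.radians(yw))
    rv=(M.inv()*E).as_rotvec(degrees=True)
    n=max(1,math.ceil(np.linalg.norm(T-p)/25),math.ceil(abs(rv).max()/8))
    print("->",a,n,"rows")
    for i in range(n):
        A=M*R.from_rotvec(rv*i/n,degrees=True)
        d=A.inv().apply((T-p)/n)/25
        print("  ",[round(float(v),2)+0 for v in np.r_[d,rv/n/8]])
    p,M=T,E
E
python3 plan.py 490,-240,240,-7
```

```text
now [173.9 495.1 230.8] yaw 70.6 t 0.1 F [-0.5 -0.3  1. ] w 85.5 g 0.0
-> 490,-240,240,-7 33 rows
   [-0.66, -0.71, -0.01, 0.0, 0.0, 0.29]
   [-0.69, -0.69, -0.01, 0.0, 0.0, 0.29]
   [-0.71, -0.66, -0.01, 0.0, 0.0, 0.29]
   [-0.74, -0.63, -0.01, 0.0, 0.0, 0.29]
   [-0.76, -0.6, -0.01, 0.0, 0.0, 0.29]
   [-0.79, -0.56, -0.01, 0.0, 0.0, 0.29]
   [-0.81, -0.53, -0.01, 0.0, 0.0, 0.29]
   [-0.83, -0.5, -0.01, 0.0, 0.0, 0.29]
   [-0.85, -0.46, -0.01, 0.0, 0.0, 0.29]
   [-0.87, -0.43, -0.01, 0.0, 0.0, 0.29]
   [-0.89, -0.39, -0.01, 0.0, 0.0, 0.29]
   [-0.9, -0.36, -0.01, 0.0, 0.0, 0.29]
   [-0.92, -0.32, -0.01, 0.0, 0.0, 0.29]
   [-0.93, -0.28, -0.01, 0.0, 0.0, 0.29]
   [-0.94, -0.24, -0.01, 0.0, 0.0, 0.29]
   [-0.95, -0.2, -0.01, 0.0, 0.0, 0.29]
   [-0.96, -0.16, -0.01, 0.0, 0.0, 0.29]
   [-0.96, -0.12, -0.01, 0.0, 0.0, 0.29]
   [-0.97, -0.08, -0.01, 0.0, 0.0, 0.29]
   [-0.97, -0.05, -0.01, 0.0, 0.0, 0.29]
   [-0.97, -0.01, -0.01, 0.0, 0.0, 0.29]
   [-0.97, 0.03, -0.01, 0.0, 0.0, 0.29]
   [-0.97, 0.07, -0.01, 0.0, 0.0, 0.29]
   [-0.96, 0.11, -0.01, 0.0, 0.0, 0.29]
   [-0.96, 0.15, -0.01, 0.0, 0.0, 0.29]
   [-0.95, 0.19, -0.01, 0.0, 0.0, 0.29]
   [-0.94, 0.23, -0.01, 0.0, 0.0, 0.29]
   [-0.93, 0.27, -0.01, 0.0, 0.0, 0.29]
   [-0.92, 0.31, -0.01, 0.0, 0.0, 0.29]
   [-0.91, 0.35, -0.01, 0.0, 0.0, 0.29]
   [-0.89, 0.38, -0.01, 0.0, 0.0, 0.29]
   [-0.88, 0.42, -0.01, 0.0, 0.0, 0.29]
   [-0.86, 0.45, -0.01, 0.0, 0.0, 0.29]
```

```bash
python3 -m crank '[[[-0.75,-0.61,0,0,0,0.3,85],[-0.75,-0.61,0,0,0,0.3,85],[-0.75,-0.61,0,0,0,0.3,85],[-0.75,-0.61,0,0,0,0.3,85],[-0.75,-0.61,0,0,0,0.3,85],[-0.75,-0.61,0,0,0,0.3,85],[-0.75,-0.61,0,0,0,0.3,85],[-0.75,-0.61,0,0,0,0.3,85]]]' 40
python3 -m crank '[[[-0.9,-0.34,0,0,0,0.3,85],[-0.9,-0.34,0,0,0,0.3,85],[-0.9,-0.34,0,0,0,0.3,85],[-0.9,-0.34,0,0,0,0.3,85],[-0.9,-0.34,0,0,0,0.3,85],[-0.9,-0.34,0,0,0,0.3,85],[-0.9,-0.34,0,0,0,0.3,85],[-0.9,-0.34,0,0,0,0.3,85]]]'
python3 -m crank '[[[-0.97,-0.02,0,0,0,0.3,85],[-0.97,-0.02,0,0,0,0.3,85],[-0.97,-0.02,0,0,0,0.3,85],[-0.97,-0.02,0,0,0,0.3,85],[-0.97,-0.02,0,0,0,0.3,85],[-0.97,-0.02,0,0,0,0.3,85],[-0.97,-0.02,0,0,0,0.3,85],[-0.97,-0.02,0,0,0,0.3,85]]]'
python3 plan.py 490,-240,240,-7
```

```text
time_s: 0.9
eef_pos: [249.7, 317.3, 231.1]
ee_rot: [-0.0, 0.331, 0.944, -0.0]
force: [0.5, -0.4, -0.1]
grip_width: 0.996
grip_force: 0.0
time_s: 1.7
eef_pos: [322.5, 140.2, 231.1]
ee_rot: [-0.0, 0.484, 0.875, -0.0]
force: [1.0, -0.4, -0.5]
grip_width: 0.997
grip_force: 0.0
time_s: 2.5
eef_pos: [396.9, -38.0, 231.1]
ee_rot: [-0.0, 0.623, 0.782, -0.0]
force: [0.7, 0.1, -0.4]
grip_width: 0.995
grip_force: 0.0
now [396.9 -38.  231.1] yaw 12.9 t 2.5 F [ 0.7  0.1 -0.4] w 85.0 g 0.0
-> 490,-240,240,-7 9 rows
   [-0.97, 0.2, -0.04, 0.0, 0.0, 0.28]
   [-0.96, 0.24, -0.04, 0.0, 0.0, 0.28]
   [-0.95, 0.28, -0.04, 0.0, 0.0, 0.28]
   [-0.94, 0.31, -0.04, 0.0, 0.0, 0.28]
   [-0.93, 0.35, -0.04, 0.0, 0.0, 0.28]
   [-0.91, 0.38, -0.04, 0.0, 0.0, 0.28]
   [-0.9, 0.42, -0.04, 0.0, 0.0, 0.28]
   [-0.88, 0.45, -0.04, 0.0, 0.0, 0.28]
   [-0.86, 0.49, -0.04, 0.0, 0.0, 0.28]
```

```bash
python3 -m crank '[[[-1,0.25,-0.1,0,0,0.36,85],[-1,0.3,-0.1,0,0,0.36,85],[-1,0.3,-0.1,0,0,0.36,85],[-1,0.4,-0.1,0,0,0.36,85],[-1,0.4,-0.1,0,0,0.36,85],[-1,0.45,-0.1,0,0,0.36,85],[-1,0.5,-0.1,0,0,0.36,85],[0,0,0,0,0,0,85]]]'
python3 - <<'E'
from h import *
s=sense();im=capture("wrist");np.save("w1.npy",tool_T(s));cv2.imwrite("pics/w1.png",im)
m=camera_model("wrist");T=tool_T(s)@m["T_tool_cam"]
for k,p in dict(tin=(539,-343,75),black=(466.7,-406,97),spice=(482,-282.6,109),garlic=(433.8,-215.7,28),beaker=(579.2,-150.3,104),tc=(588,-86,8)).items(): print(k,proj(m,T,p).round(0))
cv2.imwrite("pics/w1b.png",cv2.resize(im,(800,600),interpolation=cv2.INTER_CUBIC))
E
python3 plan.py
```

```text
time_s: 3.3
eef_pos: [475.2, -209.4, 248.2]
ee_rot: [-0.0, 0.751, 0.661, -0.0]
force: [-0.5, 0.9, -0.7]
grip_width: 0.994
grip_force: 0.0
tin [327. 276.]
black [269. 344.]
spice [271. 248.]
garlic [218. 165.]
beaker [368.  90.]
tc [345.  25.]
now [ 474.8 -207.9  248.1] yaw -7.2 t 3.4 F [ 0.1  0.3 -0.1] w 85.5 g 0.0
```

View pics/w1b.png

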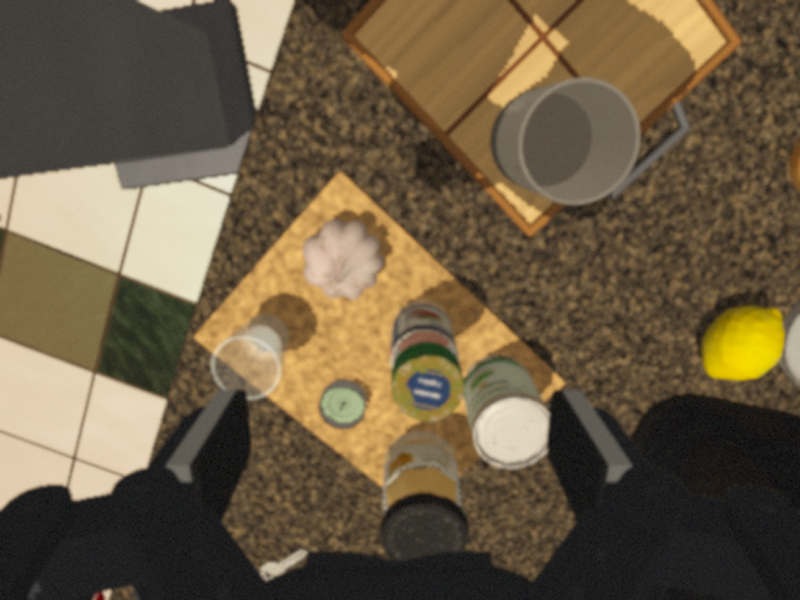

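The wrist view confirms the averaged positions. In native pixels the tin top is at (327.5,276), spice lid (273,248), garlic (219.5,165) and cross (347.5,24), all within 3 px of prediction; the partly hidden black lid is at (272,338).

```bash
python3 - <<'E'
from h import *
m=camera_model("wrist");T=np.load("w1.npy")@m["T_tool_cam"]
for k,u,z in[("tin",(512,432),75),("black",(425,528),97),("spice",(427,388),109),("garlic",(343,258),28),("beaker",(568,142),104),("cross",(543,38),8),("FR corner",(531,235),14),("matTop",(340,173),3),("matR",(563,383),3)]:
    print(k,at_z(m,(np.array(u)+.5)/1.5625-.5,z,T).round(1))
E
python3 plan.py 539.5,-343,150,-5.5 539.5,-343,40,-5.5
```

```text
tin [ 539.1 -343.2]
black [ 470.6 -398.4]
spice [ 484.1 -283.1]
garlic [ 435.3 -215.4]
beaker [ 575.  -150.5]
cross [590.6 -85.8]
FR corner [ 573.2 -218.9]
matTop [ 439.7 -157.8]
matR [ 596.2 -349.7]
now [ 474.8 -207.9  248.1] yaw -7.2 t 3.4 F [ 0.1  0.3 -0.1] w 85.5 g 0.0
-> 539.5,-343,150,-5.5 8 rows
   [-0.63, 0.41, 0.49, 0.0, 0.0, -0.03]
   [-0.63, 0.4, 0.49, 0.0, 0.0, -0.03]
   [-0.63, 0.4, 0.49, 0.0, 0.0, -0.03]
   [-0.63, 0.4, 0.49, 0.0, 0.0, -0.03]
   [-0.64, 0.4, 0.49, 0.0, 0.0, -0.03]
   [-0.64, 0.39, 0.49, 0.0, 0.0, -0.03]
   [-0.64, 0.39, 0.49, 0.0, 0.0, -0.03]
   [-0.64, 0.39, 0.49, 0.0, 0.0, -0.03]
-> 539.5,-343,40,-5.5 5 rows
   [0.0, 0.0, 0.88, 0.0, 0.0, 0.0]
   [0.0, 0.0, 0.88, 0.0, 0.0, 0.0]
   [0.0, 0.0, 0.88, 0.0, 0.0, 0.0]
   [0.0, 0.0, 0.88, 0.0, 0.0, 0.0]
   [0.0, 0.0, 0.88, 0.0, 0.0, 0.0]
```

```bash
python3 -m crank '[[[-0.73,0.46,0.5,0,0,-0.03,85],[-0.73,0.46,0.5,0,0,-0.03,85],[-0.73,0.46,0.5,0,0,-0.03,85],[-0.73,0.46,0.5,0,0,-0.03,85],[-0.73,0.46,0.5,0,0,-0.03,85],[-0.72,0.45,0.5,0,0,-0.03,85],[-0.72,0.45,0.5,0,0,-0.03,85],[0,0,0,0,0,0,85]]]'
python3 plan.py 539.3,-343,40,-5.5
python3 - <<'E'
from h import *
m=camera_model("wrist");s=sense();T=tool_T(s)@m["T_tool_cam"];cv2.imwrite("pics/w2.png",capture("wrist"))
print(proj(m,T,(539.3,-343,75)),[proj(m,T,(539.3+29*np.cos(a),-343+29*np.sin(a),75)).round() for a in(0,1.57,3.14,4.71)])
E
```

```text
time_s: 4.15
eef_pos: [539.8, -342.7, 158.9]
ee_rot: [-0.002, 0.74, 0.673, -0.0]
force: [-0.0, 1.1, -0.2]
grip_width: 0.993
grip_force: 0.0
now [ 539.8 -342.7  158.9] yaw -5.4 t 4.2 F [-0.   1.1 -0.2] w 84.8 g 0.0
-> 539.3,-343,40,-5.5 5 rows
   [-0.01, 0.0, 0.95, 0.0, 0.0, 0.0]
   [0.0, 0.0, 0.95, 0.0, 0.0, 0.0]
   [0.0, 0.0, 0.95, 0.0, 0.0, 0.0]
   [0.0, 0.0, 0.95, 0.0, 0.0, 0.0]
   [0.0, 0.0, 0.95, 0.0, 0.0, 0.0]
[253.19106139 195.54423293] [array([293., 192.]), array([249., 156.]), array([213., 199.]), array([257., 232.])]
```

View pics/w2.png

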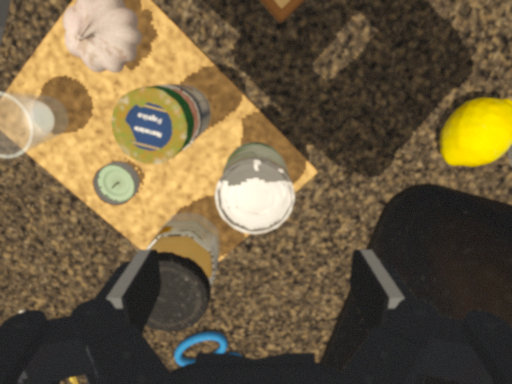

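Tin top centre at (254.5,195), predicted (253,195.5), so I'm right over it. Descending and gripping.

```bash
python3 -m crank '[[[0,0,0.95,0,0,0,85],[0,0,0.95,0,0,0,85],[0,0,0.95,0,0,0,85],[0,0,0.95,0,0,0,85],[0,0,0.95,0,0,0,85],[0,0,0,0,0,0,85],[0,0,0,0,0,0,40],[0,0,0,0,0,0,40]]]' 50
python3 -m crank '[[[0,0,0,0,0,0,40],[0,0,0,0,0,0,40],[0,0,-0.4,0,0,0,40],[0,0,-0.8,0,0,0,40],[0,0,-1,0,0,0,40],[0,0,-1,0,0,0,40],[0,0,-1,0,0,0,40],[0,0,-1,0,0,0,40]]]'
python3 plan.py 539.5,-343,190,-6 598,-22.4,190,-7.5
```

```text
time_s: 5.0
eef_pos: [540.7, -342.6, 44.6]
ee_rot: [0.001, 0.74, 0.673, 0.0]
force: [-0.9, 0.7, 0.3]
grip_width: 0.687
grip_force: 0.2
time_s: 5.8
eef_pos: [540.0, -342.3, 174.6]
ee_rot: [0.0, 0.74, 0.673, 0.0]
force: [-0.1, -0.8, -1.8]
grip_width: 0.654
grip_force: 53.5
now [ 540.  -342.3  174.6] yaw -5.4 t 5.8 F [-0.1 -0.8 -1.8] w 55.9 g 53.5
-> 539.5,-343,190,-6 1 rows
   [-0.03, -0.02, -0.62, 0.0, 0.0, 0.07]
-> 598,-22.4,190,-7.5 14 rows
   [0.93, 0.07, 0.0, 0.0, 0.0, 0.01]
   [0.93, 0.07, 0.0, 0.0, 0.0, 0.01]
   [0.93, 0.07, 0.0, 0.0, 0.0, 0.01]
   [0.93, 0.07, 0.0, 0.0, 0.0, 0.01]
   [0.93, 0.06, 0.0, 0.0, 0.0, 0.01]
   [0.93, 0.06, 0.0, 0.0, 0.0, 0.01]
   [0.93, 0.06, 0.0, 0.0, 0.0, 0.01]
   [0.93, 0.06, 0.0, 0.0, 0.0, 0.01]
   [0.93, 0.06, 0.0, 0.0, 0.0, 0.01]
   [0.93, 0.05, 0.0, 0.0, 0.0, 0.01]
   [0.93, 0.05, 0.0, 0.0, 0.0, 0.01]
   [0.93, 0.05, 0.0, 0.0, 0.0, 0.01]
   [0.93, 0.05, 0.0, 0.0, 0.0, 0.01]
   [0.93, 0.05, 0.0, 0.0, 0.0, 0.01]
```

```bash
python3 -m crank '[[[0.9,0.06,-0.3,0,0,0,40],[0.93,0.06,-0.3,0,0,0,40],[0.93,0.06,0,0,0,0,40],[0.93,0.06,0,0,0,0,40],[0.93,0.06,0,0,0,0,40],[0.93,0.06,0,0,0,0,40],[0.93,0.06,0,0,0,0,40],[0.93,0.06,0,0,0,0,40]]]'
python3 -m crank '[[[0.93,0.06,0,0,0,0,40],[0.93,0.06,0,0,0,0,40],[0.93,0.05,0,0,0,0,40],[0.93,0.05,0,0,0,0,40],[0.93,0.05,0.3,0,0,0,40],[0.9,0.05,0.3,0,0,0,40],[0,0,0,0,0,0,40],[0,0,0,0,0,0,40]]]'
python3 plan.py 598,-22.4,85,-7.5 598,-22.4,50,-7.5
python3 - <<'E'
from h import *
m=camera_model("wrist");s=sense();T=tool_T(s)@m["T_tool_cam"];cv2.imwrite("pics/w3.png",capture("wrist"))
for p in [(589.5,-85.5,8),(598,-22.4,8)]:print(proj(m,T,p))
E
```

```text
time_s: 6.6
eef_pos: [569.6, -158.2, 188.5]
ee_rot: [0.0, 0.74, 0.673, 0.0]
force: [0.0, 0.0, -2.1]
grip_width: 0.656
grip_force: 53.5
time_s: 7.4
eef_pos: [590.7, -21.7, 173.3]
ee_rot: [0.0, 0.74, 0.673, 0.0]
force: [0.7, -0.5, -1.7]
grip_width: 0.658
grip_force: 53.5
now [590.7 -21.7 173.3] yaw -5.4 t 7.4 F [ 0.7 -0.5 -1.7] w 56.2 g 53.5
-> 598,-22.4,85,-7.5 4 rows
   [0.0, 0.07, 0.88, 0.0, 0.0, 0.07]
   [0.0, 0.07, 0.88, 0.0, 0.0, 0.07]
   [0.0, 0.07, 0.88, 0.0, 0.0, 0.07]
   [0.0, 0.07, 0.88, 0.0, 0.0, 0.07]
-> 598,-22.4,50,-7.5 2 rows
   [0.0, 0.0, 0.7, 0.0, 0.0, 0.0]
   [0.0, 0.0, 0.7, 0.0, 0.0, 0.0]
[258.58810948 228.46292062]
[261.45339756 167.22476083]
```

View pics/w3.png

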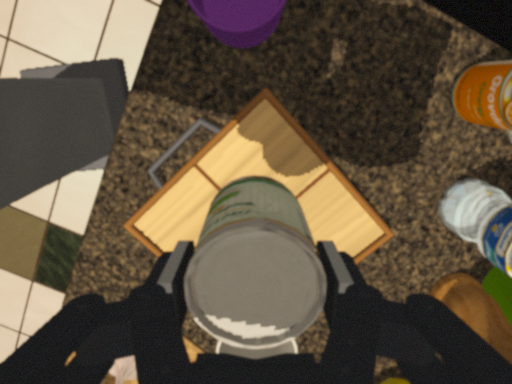

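Tin held upright; the tray's outer corners are at (265,91), (127,225) and (392,233), which I use to refine the tray pose.

Run:
```python
from h import *
m=camera_model("wrist");T=tool_T(sense())@m["T_tool_cam"]
Q=np.array([at_z(m,u,14,T) for u in[(265,90),(126,225),(393,233)]]);print(Q.round(1), np.linalg.norm(Q[0]-Q[1]),np.linalg.norm(Q[0]-Q[2]))
print("centre",(Q[1]+Q[2])/2,"th",np.arctan2(*(Q[2]-Q[0])[::-1]),np.arctan2(*(Q[0]-Q[1])[::-1])-np.pi/2)
```

```text
[[ 607.5   47.4]
 [ 458.9  -67.3]
 [ 723.8 -101.7]] 187.7635697734476 189.09500330982723
centre [591.35755205 -84.49685574] th -0.9080826035865897 -0.9132789759609814
```

```bash
python3 -m crank '[[[0,0.08,0.9,0,0,0,40],[0,0.08,0.9,0,0,0,40],[0,0.08,0.9,0,0,0,40],[0,0.08,0.9,0,0,0,40],[0,0,0.7,0,0,0,40],[0,0,0.4,0,0,0,40],[0,0,0,0,0,0,40],[0,0,0,0,0,0,40]]]'; python3 plan.py
```

```text
time_s: 8.25
eef_pos: [599.2, -23.1, 56.0]
ee_rot: [0.001, 0.74, 0.673, 0.0]
force: [0.4, -0.1, -1.9]
grip_width: 0.656
grip_force: 53.5
now [599.2 -23.1  56. ] yaw -5.5 t 8.2 F [ 0.4 -0.1 -1.9] w 56.0 g 53.5
```

```bash
python3 -m crank '[[[0.04,0,0.08,0,0,0,40],[0,0,0.06,0,0,0,40],[0,0,0.04,0,0,0,40],[0,0,0.04,0,0,0,40],[0,0,0.02,0,0,0,40],[0,0,0.02,0,0,0,40],[0,0,0,0,0,0,40],[0,0,0,0,0,0,40]]]'
```

```text
time_s: 9.05
eef_pos: [598.9, -21.5, 49.9]
ee_rot: [0.0, 0.74, 0.673, 0.0]
force: [-4.9, 1.2, 10.1]
grip_width: 0.656
grip_force: 54.7
```

Contact at 10 N. Releasing and lifting.

```bash
python3 -m crank '[[[0,0,0,0,0,0,85],[0,0,0,0,0,0,85],[0,0,0,0,0,0,85],[0,0,0,0,0,0,85],[0,0,-0.4,0,0,0,85],[0,0,-1,0,0,0,85],[0,0,-1,0,0,0,85],[0,0,-1,0,0,0,85]]]'
python3 plan.py 598,-24,160,-5.5 467.5,-403,160,-5.5
```

```text
time_s: 9.85
eef_pos: [598.8, -21.6, 135.3]
ee_rot: [0.0, 0.74, 0.673, 0.0]
force: [0.6, 0.2, 0.6]
grip_width: 0.995
grip_force: 0.0
now [598.8 -21.6 135.3] yaw -5.4 t 9.8 F [0.6 0.2 0.6] w 85.0 g 0.0
-> 598,-24,160,-5.5 1 rows
   [-0.1, -0.02, -0.99, 0.0, 0.0, 0.01]
-> 467.5,-403,160,-5.5 17 rows
   [-0.92, -0.22, 0.0, 0.0, 0.0, 0.0]
   [-0.92, -0.22, 0.0, 0.0, 0.0, 0.0]
   [-0.92, -0.22, 0.0, 0.0, 0.0, 0.0]
   [-0.92, -0.22, 0.0, 0.0, 0.0, 0.0]
   [-0.92, -0.22, 0.0, 0.0, 0.0, 0.0]
   [-0.92, -0.22, 0.0, 0.0, 0.0, 0.0]
   [-0.92, -0.22, 0.0, 0.0, 0.0, 0.0]
   [-0.92, -0.22, 0.0, 0.0, 0.0, 0.0]
   [-0.92, -0.22, 0.0, 0.0, 0.0, 0.0]
   [-0.92, -0.22, 0.0, 0.0, 0.0, 0.0]
   [-0.92, -0.22, 0.0, 0.0, 0.0, 0.0]
   [-0.92, -0.22, 0.0, 0.0, 0.0, 0.0]
   [-0.92, -0.22, 0.0, 0.0, 0.0, 0.0]
   [-0.92, -0.22, 0.0, 0.0, 0.0, 0.0]
   [-0.92, -0.22, 0.0, 0.0, 0.0, 0.0]
   [-0.92, -0.22, 0.0, 0.0, 0.0, 0.0]
   [-0.92, -0.22, 0.0, 0.0, 0.0, 0.0]
```

```bash
python3 -m crank '[[[-0.5,-0.1,-1,0,0,0,85],[-0.97,-0.23,-0.6,0,0,0,85],[-0.97,-0.23,0,0,0,0,85],[-0.97,-0.23,0,0,0,0,85],[-0.97,-0.23,0,0,0,0,85],[-0.97,-0.23,0,0,0,0,85],[-0.97,-0.23,0,0,0,0,85],[-0.97,-0.23,0,0,0,0,85]]]'
python3 -m crank '[[[-0.97,-0.23,0,0,0,0,85],[-0.97,-0.23,0,0,0,0,85],[-0.97,-0.23,0,0,0,0,85],[-0.97,-0.23,0,0,0,0,85],[-0.97,-0.23,0,0,0,0,85],[-0.97,-0.23,0,0,0,0,85],[-0.97,-0.23,0,0,0,0,85],[-0.97,-0.23,0,0,0,0,85]]]'
python3 -m crank '[[[-0.3,-0.1,0,0,0,0,85],[0,0,0,0,0,0,85],[0,0,0,0,0,0,85],[0,0,0,0,0,0,85],[0,0,0,0,0,0,85],[0,0,0,0,0,0,85],[0,0,0,0,0,0,85],[0,0,0,0,0,0,85]]]'
python3 - <<'E'
from h import *
m=camera_model("wrist");s=sense();T=tool_T(s)@m["T_tool_cam"];im=capture("wrist");np.save("w4.npy",T);cv2.imwrite("pics/w4.png",im)
print(proj(m,T,(467,-405,97)))
E
```

```text
time_s: 10.65
eef_pos: [538.6, -200.0, 174.4]
ee_rot: [0.0, 0.74, 0.673, 0.0]
force: [-0.4, -1.4, -0.2]
grip_width: 0.992
grip_force: 0.0
time_s: 11.45
eef_pos: [474.4, -388.7, 174.4]
ee_rot: [0.0, 0.74, 0.673, -0.0]
force: [0.2, -0.2, 0.5]
grip_width: 0.995
grip_force: 0.0
time_s: 12.25
eef_pos: [471.7, -394.9, 173.6]
ee_rot: [-0.0, 0.74, 0.673, -0.0]
force: [-0.1, 0.2, 0.5]
grip_width: 0.995
grip_force: 0.0
[248.27858386 212.20650405]
```

View pics/w4.png

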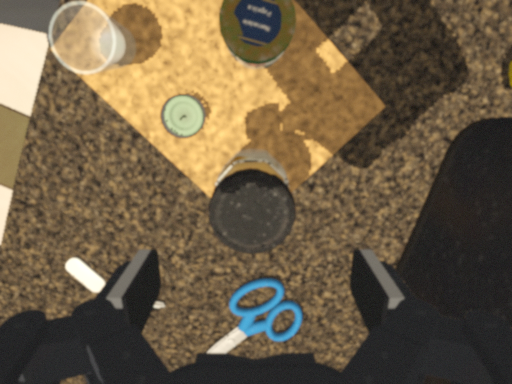

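The black lid is centred at (252.5,211).

```bash
python3 - <<'E'
from h import *
m=camera_model("wrist");print(at_z(m,(252.5,211),97,np.load("w4.npy")))
E
python3 plan.py 469.5,-404,64,-5.5
```

```text
[ 470.06517122 -404.37141579]
now [ 471.6 -394.9  173.5] yaw -5.4 t 12.3 F [ 0.  -0.2  0.4] w 85.2 g 0.0
-> 469.5,-404,64,-5.5 5 rows
   [-0.07, -0.01, 0.88, 0.0, 0.0, 0.0]
   [-0.07, -0.01, 0.88, 0.0, 0.0, 0.0]
   [-0.07, -0.01, 0.88, 0.0, 0.0, 0.0]
   [-0.07, -0.01, 0.88, 0.0, 0.0, 0.0]
   [-0.07, -0.01, 0.88, 0.0, 0.0, 0.0]
```

```bash
python3 -m crank '[[[-0.1,-0.01,0.9,0,0,0,85],[-0.1,-0.01,0.9,0,0,0,85],[-0.1,-0.01,1,0,0,0,85],[-0.08,-0.01,1,0,0,0,85],[0,0,0.9,0,0,0,85],[0,0,0,0,0,0,85],[0,0,0,0,0,0,45],[0,0,0,0,0,0,45]]]' 50
python3 -m crank '[[[0,0,0,0,0,0,45],[0,0,0,0,0,0,45],[0,0,0,0,0,0,45],[0,0,-0.4,0,0,0,45],[0,0,-0.8,0,0,0,45],[0,0,-1,0,0,0,45],[0,0,-1,0,0,0,45],[0,0,-1,0,0,0,45]]]'
python3 plan.py 470,-404,210,-5.5 527.4,-76.9,210,-7.5
```

```text
time_s: 13.1
eef_pos: [470.2, -405.0, 57.9]
ee_rot: [0.001, 0.74, 0.673, -0.0]
force: [-1.4, 0.2, 1.0]
grip_width: 0.724
grip_force: 54.0
time_s: 13.9
eef_pos: [469.6, -404.0, 162.5]
ee_rot: [-0.0, 0.74, 0.673, 0.0]
force: [0.2, -0.5, -3.1]
grip_width: 0.725
grip_force: 55.4
now [ 469.6 -404.   162.5] yaw -5.4 t 13.9 F [ 0.2 -0.5 -3.1] w 61.9 g 55.4
-> 470,-404,210,-5.5 2 rows
   [0.0, 0.01, -0.95, 0.0, 0.0, 0.0]
   [0.0, 0.01, -0.95, 0.0, 0.0, 0.0]
-> 527.4,-76.9,210,-7.5 14 rows
   [0.95, 0.07, 0.0, 0.0, 0.0, 0.02]
   [0.95, 0.07, 0.0, 0.0, 0.0, 0.02]
   [0.95, 0.07, 0.0, 0.0, 0.0, 0.02]
   [0.95, 0.07, 0.0, 0.0, 0.0, 0.02]
   [0.95, 0.06, 0.0, 0.0, 0.0, 0.02]
   [0.95, 0.06, 0.0, 0.0, 0.0, 0.02]
   [0.95, 0.06, 0.0, 0.0, 0.0, 0.02]
   [0.95, 0.06, 0.0, 0.0, 0.0, 0.02]
   [0.95, 0.05, 0.0, 0.0, 0.0, 0.02]
   [0.95, 0.05, 0.0, 0.0, 0.0, 0.02]
   [0.95, 0.05, 0.0, 0.0, 0.0, 0.02]
   [0.95, 0.05, 0.0, 0.0, 0.0, 0.02]
   [0.95, 0.05, 0.0, 0.0, 0.0, 0.02]
   [0.95, 0.04, 0.0, 0.0, 0.0, 0.02]
```

```bash
python3 -m crank '[[[0,0,-1,0,0,0,45],[0.6,0,-0.9,0,0,0,45],[0.97,0.07,0,0,0,0,45],[0.97,0.07,0,0,0,0,45],[0.97,0.07,0,0,0,0,45],[0.97,0.07,0,0,0,0,45],[0.97,0.07,0,0,0,0,45],[0.97,0.07,0,0,0,0,45]]]'
python3 -m crank '[[[0.97,0.07,0,0,0,0,45],[0.97,0.07,0,0,0,0,45],[0.97,0.07,0,0,0,0,45],[0.97,0.07,0,0,0,0,45],[0.97,0.07,0,0,0,0,45],[0.97,0.07,0,0,0,0,45],[0.97,0.07,0,0,0,0,45],[0,0,0,0,0,0,45]]]'
python3 plan.py 527.4,-76.9,120,-7.5 527.4,-76.9,65,-7.5
python3 - <<'E'
from h import *
m=camera_model("wrist");s=sense();T=tool_T(s)@m["T_tool_cam"];cv2.imwrite("pics/w5.png",capture("wrist"))
print(proj(m,T,(598.6,-21.9,80)))
E
```

```text
time_s: 14.7
eef_pos: [495.3, -244.3, 209.0]
ee_rot: [-0.0, 0.74, 0.673, 0.0]
force: [0.6, 0.5, -2.3]
grip_width: 0.725
grip_force: 55.6
time_s: 15.5
eef_pos: [523.6, -75.2, 209.0]
ee_rot: [-0.0, 0.739, 0.674, 0.0]
force: [-0.5, -0.8, -3.9]
grip_width: 0.724
grip_force: 55.5
now [523.6 -75.2 209. ] yaw -5.3 t 15.5 F [-0.5 -0.8 -3.9] w 61.8 g 55.5
-> 527.4,-76.9,120,-7.5 4 rows
   [-0.01, 0.04, 0.89, 0.0, 0.0, 0.07]
   [-0.01, 0.04, 0.89, 0.0, 0.0, 0.07]
   [-0.01, 0.04, 0.89, 0.0, 0.0, 0.07]
   [-0.01, 0.04, 0.89, 0.0, 0.0, 0.07]
-> 527.4,-76.9,65,-7.5 3 rows
   [0.0, 0.0, 0.73, 0.0, 0.0, 0.0]
   [0.0, 0.0, 0.73, 0.0, 0.0, 0.0]
   [0.0, 0.0, 0.73, 0.0, 0.0, 0.0]
[340.93944203 105.58427986]
```

View pics/w5.png

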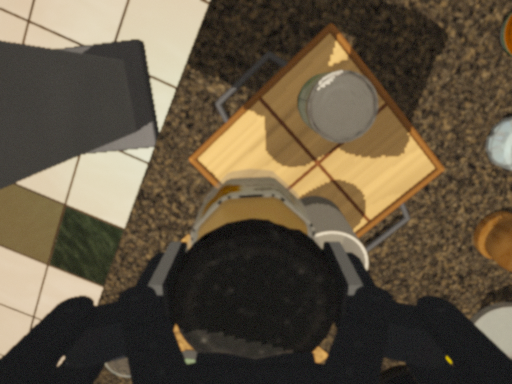

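Tin stands at (341,105), as predicted. The tray corners (331,27), (192,159), (443,168) and the cross (319,160) give another tray fix.

Run:
```python
from h import *
m=camera_model("wrist");T=tool_T(sense())@m["T_tool_cam"]
Q=np.array([at_z(m,u,14,T) for u in[(331,26),(191,159),(444,168)]]);print(Q.round(1), np.linalg.norm(Q[0]-Q[1]),np.linalg.norm(Q[0]-Q[2]))
print("centre",(Q[1]+Q[2])/2,"th",np.arctan2(*(Q[2]-Q[0])[::-1]),np.arctan2(*(Q[0]-Q[1])[::-1])-np.pi/2, "cross",at_z(m,(319,160),8,T),"tin",at_z(m,(340.5,104),80,T))
```

```text
[[ 607.2   44.6]
 [ 458.7  -69.1]
 [ 723.7 -103.2]] 187.0033465138753 188.1243486043238
centre [591.19785976 -86.11530476] th -0.9033824246239661 -0.9174318479711229 cross [591.92829651 -83.95318365] tin [598.2091234  -22.23721347]
```

```bash
python3 -m crank '[[[0,0.05,0.9,0,0,0.04,45],[-0.01,0.05,0.9,0,0,0.04,45],[-0.01,0.04,0.9,0,0,0.04,45],[-0.01,0.04,0.9,0,0,0.04,45],[0,0,0.9,0,0,0,45],[0,0,0.7,0,0,0,45],[0,0,0.4,0,0,0,45],[0,0,0,0,0,0,45]]]'
python3 -m crank '[[[0,0,0.05,0,0,0,45],[0,0,0,0,0,0,45],[0,0,0,0,0,0,45],[0,0,0,0,0,0,45],[0,0,0,0,0,0,45],[0,0,0,0,0,0,45],[0,0,0,0,0,0,45],[0,0,0,0,0,0,45]]]'; python3 plan.py 527.9,-77,63,-7
```

```text
time_s: 16.35
eef_pos: [527.5, -79.3, 67.7]
ee_rot: [-0.001, 0.748, 0.664, -0.001]
force: [-0.5, -0.7, -3.7]
grip_width: 0.723
grip_force: 55.6
time_s: 17.15
eef_pos: [528.0, -78.9, 67.3]
ee_rot: [0.0, 0.747, 0.664, 0.0]
force: [0.2, 0.0, -3.2]
grip_width: 0.724
grip_force: 55.6
now [528.  -78.9  67.3] yaw -6.7 t 17.1 F [ 0.2  0.  -3.2] w 61.8 g 55.6
-> 527.9,-77,63,-7 1 rows
   [0.08, -0.01, 0.17, 0.0, 0.0, 0.04]
```

```bash
python3 -m crank '[[[0.08,0,0.05,0,0,0,45],[0,0,0.05,0,0,0,45],[0,0,0.05,0,0,0,45],[0,0,0.02,0,0,0,45],[0,0,0.02,0,0,0,45],[0,0,0,0,0,0,45],[0,0,0,0,0,0,45],[0,0,0,0,0,0,45]]]'
```

```text
time_s: 17.95
eef_pos: [528.3, -77.0, 62.9]
ee_rot: [0.0, 0.747, 0.665, -0.0]
force: [-4.3, 1.4, 6.5]
grip_width: 0.727
grip_force: 55.9
```

```bash
python3 -m crank '[[[0,0,0,0,0,0,80],[0,0,0,0,0,0,80],[0,0,0,0,0,0,80],[0,0,0,0,0,0,80],[0,0,-0.4,0,0,0,80],[0,0,-1,0,0,0,80],[0,0,-1,0,0,0,80],[0,0,-1,0,0,0,80]]]'
python3 plan.py 526,-85,190,-6 435,-215.5,140,10
```

```text
time_s: 18.75
eef_pos: [528.3, -77.0, 149.3]
ee_rot: [0.0, 0.747, 0.664, 0.0]
force: [0.5, -0.6, 0.5]
grip_width: 0.933
grip_force: 0.0
now [528.3 -77.  149.3] yaw -6.7 t 18.8 F [ 0.5 -0.6  0.5] w 79.7 g 0.0
-> 526,-85,190,-6 2 rows
   [-0.17, -0.03, -0.81, 0.0, 0.0, -0.04]
   [-0.17, -0.03, -0.81, 0.0, 0.0, -0.04]
-> 435,-215.5,140,10 7 rows
   [-0.8, -0.44, 0.29, 0.0, 0.0, -0.29]
   [-0.78, -0.47, 0.29, 0.0, 0.0, -0.29]
   [-0.76, -0.5, 0.29, 0.0, 0.0, -0.29]
   [-0.74, -0.53, 0.29, 0.0, 0.0, -0.29]
   [-0.72, -0.56, 0.29, 0.0, 0.0, -0.29]
   [-0.69, -0.59, 0.29, 0.0, 0.0, -0.29]
   [-0.67, -0.62, 0.29, 0.0, 0.0, -0.29]
```

```bash
python3 -m crank '[[[-0.5,-0.2,-0.4,0,0,-0.2,85],[-0.87,-0.47,0,0,0,-0.3,85],[-0.85,-0.5,0,0,0,-0.3,85],[-0.83,-0.53,0,0,0,-0.3,85],[-0.81,-0.56,0,0,0,-0.3,85],[-0.78,-0.59,0,0,0,-0.3,85],[-0.76,-0.62,0,0,0,-0.3,85],[-0.2,-0.2,0,0,0,0,85]]]'
python3 -m crank '[[[0,0,0,0,0,0,85],[0,0,0,0,0,0,85],[0,0,0,0,0,0,85],[0,0,0,0,0,0,85],[0,0,0,0,0,0,85],[0,0,0,0,0,0,85],[0,0,0,0,0,0,85],[0,0,0,0,0,0,85]]]'
python3 - <<'E'
from h import *
m=camera_model("wrist");s=sense();T=tool_T(s)@m["T_tool_cam"];im=capture("wrist");np.save("w6.npy",T);cv2.imwrite("pics/w6.png",im)
print(proj(m,T,(435,-215.5,28)))
E
python3 plan.py
```

```text
time_s: 19.55
eef_pos: [436.9, -220.0, 158.3]
ee_rot: [0.001, 0.648, 0.762, -0.0]
force: [1.2, -0.4, -0.5]
grip_width: 0.995
grip_force: 0.0
time_s: 20.35
eef_pos: [437.7, -218.5, 157.5]
ee_rot: [-0.0, 0.648, 0.762, 0.0]
force: [0.4, 0.5, -0.7]
grip_width: 0.994
grip_force: 0.0
[251.40579951 173.41853226]
now [ 437.7 -218.5  157.5] yaw 9.3 t 20.4 F [-0.9 -0.2 -0.2] w 84.9 g 0.0
```

View pics/w6.png

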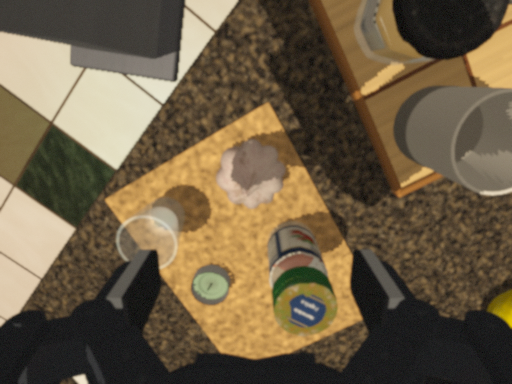

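The garlic is centred at (252,173), as predicted.

```bash
python3 plan.py 435.3,-215.3,40,9.5; python3 -m crank '[[[0.03,-0.02,1,0,0,0,85],[0.03,-0.02,1,0,0,0,85],[0.03,-0.02,1,0,0,0,85],[0.02,-0.02,1,0,0,0,85],[0,-0.02,0.9,0,0,0,85],[0,0,0.7,0,0,0,85],[0,0,0.4,0,0,0,85],[0,0,0,0,0,0,85]]]'; python3 plan.py 435.3,-215.3,6,9.5
```

```text
now [ 437.7 -218.5  157.5] yaw 9.3 t 20.4 F [-0.9 -0.2 -0.2] w 84.9 g 0.0
-> 435.3,-215.3,40,9.5 5 rows
   [0.03, -0.01, 0.94, 0.0, 0.0, -0.01]
   [0.03, -0.01, 0.94, 0.0, 0.0, -0.01]
   [0.03, -0.01, 0.94, 0.0, 0.0, -0.01]
   [0.03, -0.01, 0.94, 0.0, 0.0, -0.01]
   [0.03, -0.01, 0.94, 0.0, 0.0, -0.01]
time_s: 21.2
eef_pos: [434.4, -215.9, 6.7]
ee_rot: [-0.001, 0.648, 0.762, 0.0]
force: [0.6, 0.3, 0.1]
grip_width: 0.997
grip_force: 0.0
now [ 434.4 -215.9    6.7] yaw 9.3 t 21.2 F [0.6 0.3 0.1] w 85.1 g 0.0
-> 435.3,-215.3,6,9.5 1 rows
   [0.02, 0.04, 0.03, -0.01, -0.01, -0.03]
```

```bash
python3 -m crank '[[[0.02,0.04,0.02,0,0,0,42],[0,0,0,0,0,0,42],[0,0,0,0,0,0,42],[0,0,0,0,0,0,42],[0,0,0,0,0,0,42],[0,0,0,0,0,0,42],[0,0,0,0,0,0,42],[0,0,0,0,0,0,42]]]' 30
python3 -m crank '[[[0,0,-0.3,0,0,0,42],[0,0,-0.6,0,0,0,42],[0,0,-1,0,0,0,42],[0,0,-1,0,0,0,42],[0,0,-1,0,0,0,42],[0,0,-1,0,0,0,42],[0,0,-1,0,0,0,42],[0,0,-0.7,0,0,0,42]]]'
python3 plan.py 653.5,-93,170,-45
```

```text
time_s: 22.0
eef_pos: [436.2, -215.9, 8.3]
ee_rot: [0.001, 0.648, 0.762, 0.0]
force: [-0.4, 1.4, 7.1]
grip_width: 0.66
grip_force: 30.4
time_s: 22.8
eef_pos: [435.9, -215.7, 174.6]
ee_rot: [0.001, 0.648, 0.762, -0.0]
force: [0.3, 0.5, -0.8]
grip_width: 0.658
grip_force: 32.1
now [ 435.9 -215.7  174.6] yaw 9.3 t 22.8 F [ 0.3  0.5 -0.8] w 56.2 g 32.1
-> 653.5,-93,170,-45 10 rows
   [0.34, 0.94, 0.02, 0.0, 0.0, 0.68]
   [0.43, 0.9, 0.02, 0.0, 0.0, 0.68]
   [0.51, 0.86, 0.02, 0.0, 0.0, 0.68]
   [0.59, 0.8, 0.02, 0.0, 0.0, 0.68]
   [0.67, 0.74, 0.02, 0.0, 0.0, 0.68]
   [0.73, 0.68, 0.02, 0.0, 0.0, 0.68]
   [0.79, 0.61, 0.02, 0.0, 0.0, 0.68]
   [0.85, 0.53, 0.02, 0.0, 0.0, 0.68]
   [0.89, 0.44, 0.02, 0.0, 0.0, 0.68]
   [0.93, 0.36, 0.02, 0.0, 0.0, 0.68]
```

```bash
python3 -m crank '[[[0.34,0.9,0,0,0,0.68,42],[0.43,0.9,0,0,0,0.68,42],[0.51,0.86,0,0,0,0.68,42],[0.59,0.8,0,0,0,0.68,42],[0.67,0.74,0,0,0,0.68,42],[0.73,0.68,0,0,0,0.68,42],[0.79,0.61,0,0,0,0.68,42],[0.85,0.53,0,0,0,0.68,42]]]'
python3 -m crank '[[[0.89,0.44,0,0,0,0.68,42],[0.9,0.36,0,0,0,0.68,42],[0,0,0,0,0,0,42],[0,0,0,0,0,0,42],[0,0,0,0,0,0,42],[0,0,0,0,0,0,42],[0,0,0,0,0,0,42],[0,0,0,0,0,0,42]]]'
python3 plan.py 653.5,-93,100,-46 653.5,-93,20,-46
python3 - <<'E'
from h import *
m=camera_model("wrist");s=sense();T=tool_T(s)@m["T_tool_cam"];cv2.imwrite("pics/w7.png",capture("wrist"))
for p in[(598.6,-22,80),(528,-77,102),(653.5,-93,8)]:print(proj(m,T,p))
E
```

```text
time_s: 23.6
eef_pos: [609.6, -117.5, 172.9]
ee_rot: [0.0, 0.885, 0.466, 0.0]
force: [-0.8, -1.0, -0.6]
grip_width: 0.656
grip_force: 32.1
time_s: 24.4
eef_pos: [651.6, -94.6, 172.3]
ee_rot: [0.0, 0.924, 0.382, 0.0]
force: [0.6, -0.5, 0.1]
grip_width: 0.654
grip_force: 32.1
now [651.6 -94.6 172.3] yaw -45.1 t 24.4 F [ 0.6 -0.5  0.1] w 55.8 g 32.1
-> 653.5,-93,100,-46 3 rows
   [0.03, 0.0, 0.96, 0.0, 0.0, 0.04]
   [0.03, 0.0, 0.96, 0.0, 0.0, 0.04]
   [0.03, 0.0, 0.96, 0.0, 0.0, 0.04]
-> 653.5,-93,20,-46 4 rows
   [0.0, 0.0, 0.8, 0.0, 0.0, 0.0]
   [0.0, 0.0, 0.8, 0.0, 0.0, 0.0]
   [0.0, 0.0, 0.8, 0.0, 0.0, 0.0]
   [0.0, 0.0, 0.8, 0.0, 0.0, 0.0]
[132.49300445 174.66590068]
[122.00975108 295.34306377]
[253.72882323 165.92484008]
```

View pics/w7.png

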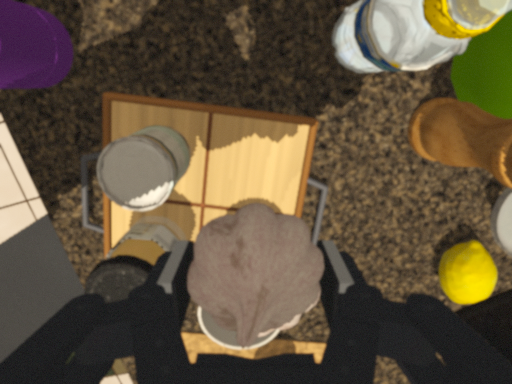

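```bash
python3 -m crank '[[[0.06,0.02,0.9,0,0,0,42],[0.06,0.02,0.9,0,0,0,42],[0.05,0.01,0.9,0,0,0,42],[0.05,0,0.9,0,0,0,42],[0,0,0.8,0,0,0,42],[0,0,0.8,0,0,0,42],[0,0,0.6,0,0,0,42],[0,0,0.3,0,0,0,42]]]'
python3 -m crank '[[[0,0,0.04,0,0,0,42],[0,0,0,0,0,0,42],[0,0,0,0,0,0,42],[0,0,0,0,0,0,42],[0,0,0,0,0,0,42],[0,0,0,0,0,0,42],[0,0,0,0,0,0,42],[0,0,0,0,0,0,42]]]'; python3 plan.py 655.3,-92.5,14,-45
```

```text
time_s: 25.25
eef_pos: [656.2, -91.4, 18.3]
ee_rot: [-0.0, 0.924, 0.382, -0.0]
force: [0.7, -1.7, -0.0]
grip_width: 0.661
grip_force: 32.4
time_s: 26.05
eef_pos: [656.7, -91.4, 18.7]
ee_rot: [0.0, 0.924, 0.382, 0.0]
force: [0.9, -0.9, 0.3]
grip_width: 0.659
grip_force: 32.4
now [656.7 -91.4  18.7] yaw -45.1 t 26.1 F [ 0.9 -0.9  0.3] w 56.2 g 32.4
-> 655.3,-92.5,14,-45 1 rows
   [-0.07, -0.01, 0.19, 0.0, 0.0, -0.01]
```

```bash
python3 -m crank '[[[-0.07,-0.01,0.06,0,0,0,42],[0,0,0.06,0,0,0,42],[0,0,0.05,0,0,0,42],[0,0,0.03,0,0,0,42],[0,0,0.02,0,0,0,42],[0,0,0,0,0,0,42],[0,0,0,0,0,0,42],[0,0,0,0,0,0,42]]]'; python3 plan.py
```

```text
time_s: 26.85
eef_pos: [655.1, -92.4, 13.5]
ee_rot: [0.0, 0.924, 0.382, -0.0]
force: [-1.5, -1.1, 5.7]
grip_width: 0.66
grip_force: 32.7
now [655.1 -92.4  13.5] yaw -45.1 t 26.9 F [-1.5 -1.1  5.7] w 56.4 g 32.7
```

```bash
python3 -m crank '[[[0,0,0,0,0,0,70],[0,0,0,0,0,0,70],[0,0,0,0,0,0,70],[0,0,0,0,0,0,70],[0,0,-0.4,0,0,0,70],[0,0,-1,0,0,0,70],[0,0,-1,0,0,0,70],[0,0,-1,0,0,0,70]]]'
python3 -m crank '[[[0,0,-1,0,0,0,80],[0,0,-1,0,0,0,80],[0,0,-1,0,0,0,80],[0,0,-1,0,0,0,80],[0,0,-0.2,0,0,0,80],[0,0,0,0,0,0,80],[0,0,0,0,0,0,80],[0,0,0,0,0,0,80]]]'
python3 - <<'E'
from h import *
m=camera_model("wrist");s=sense();T=tool_T(s)@m["T_tool_cam"];cv2.imwrite("pics/w8.png",capture("wrist"));np.save("w8.npy",T)
for p in[(598.6,-22,80),(528,-77,102),(655,-92.5,33)]:print(proj(m,T,p))
E
python3 plan.py 483.5,-283,205,-6
```

```text
time_s: 27.65
eef_pos: [655.0, -92.3, 99.6]
ee_rot: [-0.0, 0.924, 0.382, -0.0]
force: [-0.9, 0.8, 0.3]
grip_width: 0.826
grip_force: 0.0
time_s: 28.45
eef_pos: [654.7, -92.3, 201.5]
ee_rot: [-0.001, 0.924, 0.382, -0.001]
force: [-0.6, -0.7, 0.4]
grip_width: 0.938
grip_force: 0.0
[145.1880067  169.54251993]
[135.26122203 277.99208512]
[254.38598799 167.11833891]
now [654.8 -92.3 201.8] yaw -45.1 t 28.5 F [ 0.9  0.6 -0.2] w 80.4 g 0.0
-> 483.5,-283,205,-6 11 rows
   [-0.93, 0.05, -0.01, 0.0, 0.0, -0.44]
   [-0.93, -0.01, -0.01, 0.0, 0.0, -0.44]
   [-0.93, -0.06, -0.01, 0.0, 0.0, -0.44]
   [-0.92, -0.12, -0.01, 0.0, 0.0, -0.44]
   [-0.91, -0.18, -0.01, 0.0, 0.0, -0.44]
   [-0.9, -0.23, -0.01, 0.0, 0.0, -0.44]
   [-0.89, -0.29, -0.01, 0.0, 0.0, -0.44]
   [-0.87, -0.34, -0.01, 0.0, 0.0, -0.44]
   [-0.84, -0.4, -0.01, 0.0, 0.0, -0.44]
   [-0.82, -0.45, -0.01, 0.0, 0.0, -0.44]
   [-0.79, -0.5, -0.01, 0.0, 0.0, -0.44]
```

View pics/w8.png

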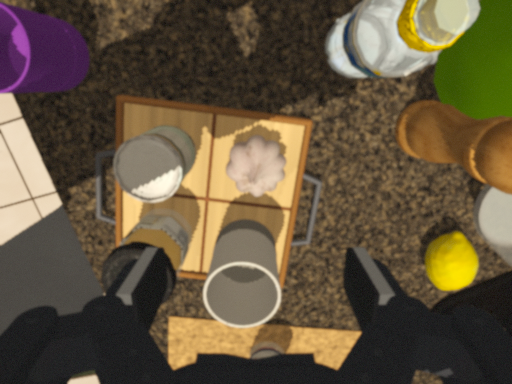

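Garlic stands upright at (256,165), tin top at (149,167), cross at (209,200). I'll check these against the tray frame.

Run:
```python
from h import *
m=camera_model("wrist");T=np.load("w8.npy")
t=at_z(m,(209,200),8,T);g=at_z(m,(256,165),33,T);n=at_z(m,(148.5,167.5),80,T);bl=at_z(m,(312,121),14,T);fl=at_z(m,(117,96),14,T)
th=np.arctan2(*(bl-fl)[::-1]);print(t,g,n,bl,fl,th,np.linalg.norm(bl-fl))
c,s=np.cos(-.912),np.sin(-.912);Rm=np.array([[c,s],[-s,c]])
for a in(g,n):print("tray frame",Rm@(a-t))
```

```text
[590.41249577 -87.92233853] [657.57683061 -92.12222536] [601.88608817 -22.85389543] [ 724.48559558 -102.97548316] [608.1249032   48.52864517] -0.9158514702347046 191.032226681088
tray frame [44.43666472 50.53780518]
tray frame [-44.42780972  48.90516673]
```

```bash
python3 -m crank '[[[-0.93,0.05,0,0,0,-0.44,80],[-0.93,0,0,0,0,-0.44,80],[-0.93,-0.06,0,0,0,-0.44,80],[-0.92,-0.12,0,0,0,-0.44,80],[-0.91,-0.18,0,0,0,-0.44,80],[-0.9,-0.23,0,0,0,-0.44,80],[-0.89,-0.29,0,0,0,-0.44,80],[-0.87,-0.34,0,0,0,-0.44,80]]]'
python3 -m crank '[[[-0.84,-0.4,0,0,0,-0.44,80],[-0.82,-0.45,0,0,0,-0.44,80],[-0.79,-0.5,0,0,0,-0.44,80],[0,0,0,0,0,0,80],[0,0,0,0,0,0,80],[0,0,0,0,0,0,80],[0,0,0,0,0,0,80],[0,0,0,0,0,0,80]]]'
python3 - <<'E'
from h import *
m=camera_model("wrist");s=sense();T=tool_T(s)@m["T_tool_cam"];cv2.imwrite("pics/w9.png",capture("wrist"));np.save("w9.npy",T)
print(proj(m,T,(483.5,-283,109)))
E
python3 plan.py 483.5,-283,67,-6
```

```text
time_s: 29.3
eef_pos: [529.9, -231.5, 202.4]
ee_rot: [-0.001, 0.803, 0.596, -0.0]
force: [0.1, 0.2, -0.1]
grip_width: 0.94
grip_force: 0.0
time_s: 30.1
eef_pos: [484.0, -282.2, 203.0]
ee_rot: [-0.0, 0.745, 0.667, 0.0]
force: [-0.3, -1.2, 0.2]
grip_width: 0.936
grip_force: 0.0
[252.95759578 191.52364476]
now [ 483.9 -282.3  203. ] yaw -6.4 t 30.1 F [-0.3  0.2 -0.6] w 79.8 g 0.0
-> 483.5,-283,67,-6 6 rows
   [0.0, 0.0, 0.91, 0.0, 0.0, -0.01]
   [0.0, 0.0, 0.91, 0.0, 0.0, -0.01]
   [0.0, 0.0, 0.91, 0.0, 0.0, -0.01]
   [0.0, 0.0, 0.91, 0.0, 0.0, -0.01]
   [0.0, 0.0, 0.91, 0.0, 0.0, -0.01]
   [0.0, 0.0, 0.91, 0.0, 0.0, -0.01]
```

View pics/w9.png

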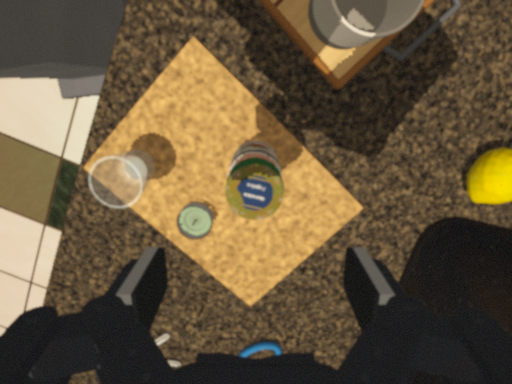

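Spice lid centred at (255,190), about 1.5 mm from where I assumed; going down with that correction.

```bash
python3 -m crank '[[[0,0.01,0.9,0,0,0,80],[0,0.01,0.9,0,0,0,80],[0,0.01,0.9,0,0,0,80],[0,0.01,0.9,0,0,0,80],[0,0,0.9,0,0,0,80],[0,0,0.8,0,0,0,80],[0,0,0.4,0,0,0,80],[0,0,0,0,0,0,80]]]' 40
python3 -m crank '[[[0,0,0,0,0,0,30],[0,0,0,0,0,0,30],[0,0,0,0,0,0,30],[0,0,0,0,0,0,30],[0,0,0,0,0,0,30],[0,0,0,0,0,0,30],[0,0,0,0,0,0,30],[0,0,0,0,0,0,30]]]'
```

```text
time_s: 30.95
eef_pos: [484.3, -282.4, 59.6]
ee_rot: [-0.001, 0.745, 0.667, -0.0]
force: [-0.0, 0.4, 0.5]
grip_width: 0.936
grip_force: 0.0
time_s: 31.75
eef_pos: [484.9, -283.3, 61.8]
ee_rot: [0.001, 0.745, 0.667, -0.0]
force: [-2.3, 0.2, 6.8]
grip_width: 0.524
grip_force: 40.0
```

```bash
python3 -m crank '[[[0,0,-0.4,0,0,0,30],[0,0,-0.8,0,0,0,30],[0,0,-1,0,0,0,30],[0,0,-1,0,0,0,30],[0,0,-1,0,0,0,30],[0,0,-1,0,0,0,30],[0,0,-1,0,0,0,30],[0,0,-1,0,0,0,30]]]'
python3 plan.py 485,-282,255,-6 599.3,-30,255,-6
```

```text
time_s: 32.55
eef_pos: [484.5, -282.7, 242.3]
ee_rot: [0.0, 0.745, 0.667, 0.0]
force: [0.1, 0.7, -1.5]
grip_width: 0.522
grip_force: 40.9
now [ 484.5 -282.7  242.3] yaw -6.4 t 32.5 F [ 0.1  0.7 -1.5] w 44.6 g 40.9
-> 485,-282,255,-6 1 rows
   [0.03, 0.02, -0.51, 0.0, 0.0, -0.05]
-> 599.3,-30,255,-6 12 rows
   [0.88, 0.29, 0.0, 0.0, 0.0, 0.0]
   [0.88, 0.29, 0.0, 0.0, 0.0, 0.0]
   [0.88, 0.29, 0.0, 0.0, 0.0, 0.0]
   [0.88, 0.29, 0.0, 0.0, 0.0, 0.0]
   [0.88, 0.29, 0.0, 0.0, 0.0, 0.0]
   [0.88, 0.29, 0.0, 0.0, 0.0, 0.0]
   [0.88, 0.29, 0.0, 0.0, 0.0, 0.0]
   [0.88, 0.29, 0.0, 0.0, 0.0, 0.0]
   [0.88, 0.29, 0.0, 0.0, 0.0, 0.0]
   [0.88, 0.29, 0.0, 0.0, 0.0, 0.0]
   [0.88, 0.29, 0.0, 0.0, 0.0, 0.0]
   [0.88, 0.29, 0.0, 0.0, 0.0, 0.0]
```

```bash
python3 -m crank '[[[0.8,0.27,-0.3,0,0,0,30],[0.88,0.29,0,0,0,0,30],[0.88,0.29,0,0,0,0,30],[0.88,0.29,0,0,0,0,30],[0.88,0.29,0,0,0,0,30],[0.88,0.29,0,0,0,0,30],[0.88,0.29,0,0,0,0,30],[0.88,0.29,0,0,0,0,30]]]'
python3 -m crank '[[[0.88,0.29,0,0,0,0,30],[0.88,0.29,0,0,0,0,30],[0.88,0.29,0,0,0,0,30],[0.8,0.25,0,0,0,0,30],[0,0,0,0,0,0,30],[0,0,0,0,0,0,30],[0,0,0,0,0,0,30],[0,0,0,0,0,0,30]]]'
python3 - <<'E'
from h import *
m=camera_model("wrist");s=sense();T=tool_T(s)@m["T_tool_cam"];im=capture("wrist");cv2.imwrite("pics/w10.png",im);np.save("w10.npy",T)
for a in np.arange(0,6.3,.7): print(proj(m,T,(599+29*np.cos(a),-22.2+29*np.sin(a),80)).round(),end=" ")
cv2.imwrite("pics/w10b.png",cv2.resize(im[90:384,120:400],None,fx=2,fy=2,interpolation=cv2.INTER_CUBIC))
E
python3 plan.py 599,-22.2,143,-6
```

```text
time_s: 33.35
eef_pos: [561.4, -115.3, 248.8]
ee_rot: [0.0, 0.745, 0.667, 0.0]
force: [-0.2, -0.7, -1.8]
grip_width: 0.521
grip_force: 41.0
time_s: 34.15
eef_pos: [598.3, -34.8, 248.3]
ee_rot: [0.0, 0.746, 0.666, 0.0]
force: [0.2, -0.4, -0.7]
grip_width: 0.518
grip_force: 41.0
[283. 150.] [274. 131.] [255. 123.] [234. 129.] [223. 147.] [226. 167.] [241. 181.] [262. 182.] [278. 170.] now [598.4 -34.7 248.2] yaw -6.4 t 34.2 F [-0.3  0.  -0.1] w 44.6 g 41.0
-> 599,-22.2,143,-6 5 rows
   [0.1, -0.01, 0.84, 0.0, 0.0, -0.01]
   [0.1, -0.01, 0.84, 0.0, 0.0, -0.01]
   [0.1, -0.01, 0.84, 0.0, 0.0, -0.01]
   [0.1, -0.01, 0.84, 0.0, 0.0, -0.01]
   [0.1, -0.01, 0.84, 0.0, 0.0, -0.01]
```

View pics/w10b.png

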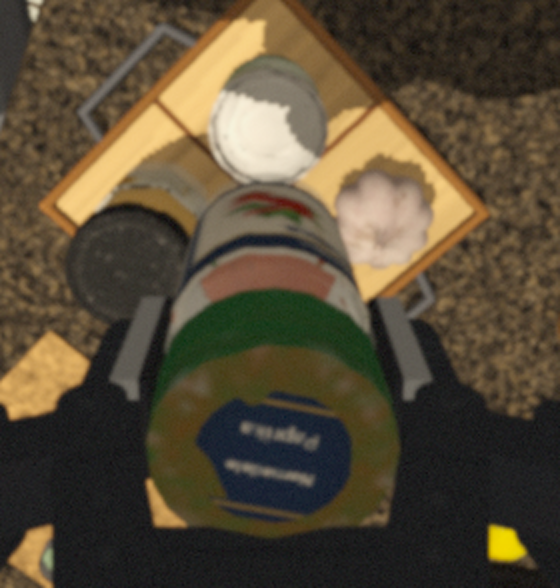

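Tin top is centred at about (254,153), so it is at (599.5,-22.2). Before lowering I compare the held jar's lid with where it should be if it sat centred on the tool axis.

```bash
python3 - <<'E'
from h import *
m=camera_model("wrist");T=np.load("w10.npy")
for off in(0,2):
  for h,r in((295.4,20),(189.4,23)):
    print(off,h,[(2*(proj(m,T,(598.4+r*np.cos(a),-34.7+off+r*np.sin(a),h))-[120,90])).round().tolist() for a in(0,1.57,3.14,4.71)])
E
python3 plan.py 599.3,-22.6,143,-6
```

```text
0 295.4 [[379.0, 440.0], [250.0, 351.0], [151.0, 461.0], [277.0, 540.0]]
0 189.4 [[338.0, 226.0], [258.0, 166.0], [197.0, 241.0], [274.0, 298.0]]
2 295.4 [[379.0, 430.0], [249.0, 340.0], [149.0, 452.0], [276.0, 531.0]]
2 189.4 [[337.0, 221.0], [258.0, 160.0], [196.0, 236.0], [274.0, 293.0]]
now [598.4 -34.7 248.2] yaw -6.4 t 34.2 F [-0.3  0.  -0.1] w 44.6 g 41.0
-> 599.3,-22.6,143,-6 5 rows
   [0.1, 0.0, 0.84, 0.0, 0.0, -0.01]
   [0.1, 0.0, 0.84, 0.0, 0.0, -0.01]
   [0.1, 0.0, 0.84, 0.0, 0.0, -0.01]
   [0.1, 0.0, 0.84, 0.0, 0.0, -0.01]
   [0.1, 0.0, 0.84, 0.0, 0.0, -0.01]
```

Run:
```python
from h import *
im=cv2.imread("pics/w10.png")
for y in range(168,200,1): print(y,[im[y,x].tolist() for x in(244,251,256,261,268)])
for y in(200,210,220,230):
  g=im[y].astype(int); print(y,"L",[(x,g[x].tolist()) for x in range(206,226,2)],"R",[(x,g[x].tolist()) for x in range(288,310,2)])
```

```text
168 [[213, 236, 246], [201, 223, 235], [193, 215, 227], [203, 225, 237], [199, 220, 231]]
169 [[213, 235, 245], [204, 226, 238], [196, 220, 232], [202, 224, 236], [197, 218, 229]]
170 [[210, 232, 242], [205, 228, 239], [202, 224, 236], [202, 224, 236], [194, 216, 227]]
171 [[207, 228, 240], [205, 228, 240], [203, 225, 237], [201, 223, 235], [191, 213, 224]]
172 [[203, 225, 237], [206, 229, 240], [202, 225, 237], [198, 220, 233], [187, 210, 221]]
173 [[202, 224, 236], [205, 227, 239], [202, 224, 236], [199, 221, 232], [181, 202, 214]]
174 [[200, 222, 234], [202, 224, 236], [200, 222, 234], [197, 219, 232], [175, 197, 208]]
175 [[195, 217, 229], [196, 219, 230], [194, 215, 227], [194, 216, 226], [165, 186, 197]]
176 [[180, 202, 215], [182, 204, 216], [180, 202, 212], [181, 203, 215], [150, 170, 182]]
177 [[154, 177, 188], [171, 192, 202], [166, 187, 196], [166, 186, 198], [141, 161, 173]]
178 [[130, 149, 161], [161, 181, 192], [155, 175, 185], [149, 169, 179], [149, 169, 182]]
179 [[130, 148, 157], [151, 170, 181], [140, 161, 171], [127, 144, 155], [143, 167, 183]]
180 [[130, 147, 157]
[... 2807 characters left out ...]
 (292, [67, 80, 86]), (294, [100, 120, 137]), (296, [148, 176, 202]), (298, [163, 192, 216]), (300, [161, 189, 216]), (302, [160, 188, 214]), (304, [154, 181, 208]), (306, [153, 178, 205]), (308, [159, 184, 212])]
230 L [(206, [54, 60, 65]), (208, [58, 63, 72]), (210, [59, 67, 71]), (212, [49, 48, 47]), (214, [64, 69, 76]), (216, [97, 116, 124]), (218, [104, 122, 133]), (220, [86, 103, 125]), (222, [69, 88, 131]), (224, [67, 90, 133])] R [(288, [103, 121, 135]), (290, [104, 122, 133]), (292, [105, 123, 135]), (294, [82, 97, 107]), (296, [61, 68, 79]), (298, [89, 144, 180]), (300, [118, 190, 230]), (302, [122, 195, 235]), (304, [122, 195, 236]), (306, [123, 194, 236]), (308, [121, 194, 234])]
```

The silhouette at rows 190–210 matches an upright jar within about 1.5 mm of the tool axis. Lowering onto the tin.

```bash
python3 -m crank '[[[0.11,0,0.9,0,0,0,30],[0.11,0,0.9,0,0,0,30],[0.11,0,0.9,0,0,0,30],[0.11,0,0.7,0,0,0,30],[0.07,0,0.4,0,0,0,30],[0,0,0.2,0,0,0,30],[0,0,0.1,0,0,0,30],[0,0,0,0,0,0,30]]]'
python3 -m crank '[[[0,0,0.02,0,0,0,30],[0,0,0,0,0,0,30],[0,0,0,0,0,0,30],[0,0,0,0,0,0,30],[0,0,0,0,0,0,30],[0,0,0,0,0,0,30],[0,0,0,0,0,0,30],[0,0,0,0,0,0,30]]]'; python3 plan.py 599,-22,139.5,-6.4
```

```text
time_s: 35.0
eef_pos: [600.2, -21.6, 146.0]
ee_rot: [0.0, 0.746, 0.666, 0.0]
force: [0.5, 0.4, -0.6]
grip_width: 0.522
grip_force: 41.0
time_s: 35.8
eef_pos: [600.0, -21.3, 145.1]
ee_rot: [0.0, 0.745, 0.667, 0.0]
force: [-0.9, 0.1, -2.4]
grip_width: 0.52
grip_force: 41.0
now [600.  -21.3 145.1] yaw -6.4 t 35.8 F [-0.9  0.1 -2.4] w 44.4 g 41.0
-> 599,-22,139.5,-6.4 1 rows
   [-0.03, -0.04, 0.22, 0.0, 0.0, 0.0]
```

```bash
python3 -m crank '[[[-0.02,-0.03,0.06,0,0,0,30],[0,0,0.05,0,0,0,30],[0,0,0.04,0,0,0,30],[0,0,0.03,0,0,0,30],[0,0,0.02,0,0,0,30],[0,0,0.02,0,0,0,30],[0,0,0,0,0,0,30],[0,0,0,0,0,0,30]]]'; python3 plan.py
```

```text
time_s: 36.6
eef_pos: [599.2, -21.8, 139.6]
ee_rot: [0.0, 0.745, 0.667, 0.0]
force: [-0.4, -1.4, -1.4]
grip_width: 0.52
grip_force: 41.0
now [599.2 -21.8 139.6] yaw -6.4 t 36.6 F [-0.4 -1.4 -1.4] w 44.4 g 41.0
```

```bash
python3 -m crank '[[[0,0,0.02,0,0,0,30],[0,0,0.02,0,0,0,30],[0,0,0.02,0,0,0,30],[0,0,0,0,0,0,30],[0,0,0,0,0,0,30],[0,0,0,0,0,0,30],[0,0,0,0,0,0,30],[0,0,0,0,0,0,30]]]'
```

```text
time_s: 37.4
eef_pos: [599.5, -21.8, 138.8]
ee_rot: [0.001, 0.745, 0.667, 0.0]
force: [-1.7, -0.0, 5.0]
grip_width: 0.523
grip_force: 41.3
```

Contact at the predicted height (138.8). Releasing gently.

```bash
python3 -m crank '[[[0,0,0,0,0,0,48],[0,0,0,0,0,0,54],[0,0,0,0,0,0,60],[0,0,0,0,0,0,68],[0,0,0,0,0,0,74],[0,0,0,0,0,0,76],[0,0,0,0,0,0,76],[0,0,0,0,0,0,76]]]'
python3 -m crank '[[[0,0,-0.3,0,0,0,76],[0,0,-0.6,0,0,0,76],[0,0,-0.8,0,0,0,76],[0,0,-0.8,0,0,0,76],[0,0,-0.8,0,0,0,76],[0,0,-0.5,0,0,0,76],[0,0,0,0,0,0,76],[0,0,0,0,0,0,76]]]'
python3 - <<'E'
from h import *
m=camera_model("wrist");s=sense();T=tool_T(s)@m["T_tool_cam"];im=capture("wrist");cv2.imwrite("pics/w11.png",im)
print("F",s["force"],s["eef_pos"])
hsv=cv2.cvtColor(im,cv2.COLOR_BGR2HSV)
print("lid pred",[proj(m,T,(599.4+22*np.cos(a),-22+22*np.sin(a),186)).round().tolist() for a in(0,1.57,3.14,4.71)])
k=cv2.inRange(hsv,(20,90,25),(75,255,255));n,l,st,c=cv2.connectedComponentsWithStats(k)
for i in range(1,n):
    if st[i,4]>200: print("green/yellow",st[i],c[i].round())
k=cv2.inRange(hsv,(100,90,25),(130,255,255));n,l,st,c=cv2.connectedComponentsWithStats(k)
for i in range(1,n):
    if st[i,4]>150: print("blue",st[i],c[i].round())
print("lid c pred",proj(m,T,(599.4,-22,186)))
E
```

```text
time_s: 38.2
eef_pos: [599.2, -21.8, 138.0]
ee_rot: [-0.0, 0.745, 0.667, -0.0]
force: [-0.2, -0.2, 0.7]
grip_width: 0.886
grip_force: 0.0
time_s: 39.0
eef_pos: [599.0, -21.7, 232.4]
ee_rot: [-0.0, 0.745, 0.667, -0.0]
force: [0.4, 0.1, 0.3]
grip_width: 0.895
grip_force: 0.0
F [0.41199082 0.13481052 0.30737444] [598.98583272 -21.73116022 232.43995465]
lid pred [[290.0, 211.0], [250.0, 181.0], [219.0, 218.0], [258.0, 247.0]]
green/yellow [485  61  27  63 320] [494.  94.]
green/yellow [463  77  26  46 362] [475. 102.]
green/yellow [201 107  52  59 692] [228. 140.]
green/yellow [169 160  41  36 287] [189. 175.]
green/yellow [ 217  172   72   77 2776] [253. 208.]
green/yellow [   0  205   55   70 2294] [ 26. 237.]
green/yellow [ 448  222   64  100 3199] [488. 272.]
green/yellow [ 60 225  36  47 450] [ 79. 245.]
blue [443 184  30  15 159] [456. 190.]
blue [234 199  41  34 659] [255. 216.]
lid c pred [254.03474752 214.79208715]
```

Lid label at (255,216) against the predicted (254,215): the stack is standing and centred. I back off and check the bystanders by numbers.

```bash
python3 -m crank '[[[0,0,-0.8,0,0,0,80],[0.6,-0.6,-0.6,0,0,0,80],[0.6,-0.8,-0.4,0,0,0,80],[0.6,-0.8,0,0,0,0,80],[0.6,-0.8,0,0,0,0,80],[0.6,-0.8,0,0,0,0,80],[0.5,-0.7,0,0,0,0,80],[0,0,0,0,0,0,80]]]'
python3 -m crank '[[[0,0,0,0,0,0,80],[0,0,0,0,0,0,80],[0,0,0,0,0,0,80],[0,0,0,0,0,0,80],[0,0,0,0,0,0,80],[0,0,0,0,0,0,80],[0,0,0,0,0,0,80],[0,0,0,0,0,0,80]]]'
python3 - <<'E'
from h import *
for n,B in(("scene",dict(glass=(222,252,22),tea=(255,277,12),beaker=(285,182,18),spice=(273,230,18))),("top",dict(glass=(319,262,16),tea=(347,238,11),beaker=(262,154,18),spice=(325,201,12)))):
    a=cv2.imread(f"pics/{n}0.png");b=capture(n);cv2.imwrite(f"pics/{n}1.png",b);m=camera_model(n)
    for k,(x,y,r) in B.items():
        t=a[y-r:y+r,x-r:x+r];res=cv2.matchTemplate(b[y-r-8:y+r+8,x-r-8:x+r+8],t,cv2.TM_CCOEFF_NORMED);_,v,_,l=cv2.minMaxLoc(res);print(n,k,round(v,3),l[0]-8,l[1]-8)
    t=cv2.imread("pics/scene0.png")[215:258,261:286]
    T=m["world_from_camera"]
    for q in[(599.4,-22,186),(599.4,-22,133),(528,-77,102),(655,-92,40)]:
        u=proj(m,T,q).round().astype(int);print(n,q,u,b[u[1]-1:u[1]+2,u[0]-1:u[0]+2].mean((0,1)).round())
E
```

```text
time_s: 39.85
eef_pos: [495.7, 79.1, 277.6]
ee_rot: [-0.001, 0.745, 0.667, -0.0]
force: [0.4, -0.6, 0.1]
grip_width: 0.936
grip_force: 0.0
time_s: 40.65
eef_pos: [497.1, 77.7, 278.1]
ee_rot: [0.0, 0.745, 0.667, 0.0]
force: [0.2, -0.8, 0.7]
grip_width: 0.937
grip_force: 0.0
scene glass 0.951 0 0
scene tea 0.992 0 0
scene beaker 0.609 0 0
scene spice 0.633 -7 -4
scene (599.4, -22, 186) [271 117] [129. 113. 103.]
scene (599.4, -22, 133) [271 133] [159. 172. 174.]
scene (528, -77, 102) [254 162] [57. 65. 70.]
scene (655, -92, 40) [298 169] [190. 209. 225.]
top glass 0.995 0 0
top tea 0.997 0 0
top beaker 0.998 0 0
top spice 0.252 -8 -7
top (599.4, -22, 186) [195 130] [120. 109. 107.]
top (599.4, -22, 133) [198 137] [ 59. 103. 119.]
top (528, -77, 102) [226 176] [33. 43. 54.]
top (655, -92, 40) [236 124] [123. 153. 192.]
```

```bash
python3 -c "
from rig import *
print(finish_job())"
```

```text
the job is handed in; nothing more can be done
None
```

I handed the job in at about 41 s: the tin, black-lidded jar and garlic stand in their quarters, within about 5 mm by my camera measurements. The spice jar stands upright and centred on the tin, and the beaker, glass and tea light have not moved.

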